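# Re-sort the feeding things on their coasters

### The job

The feeding bottle, the pellet jar and the feeding cup have each been put back on another one's coaster. Swap them round so that each stands upright in the middle of the coaster of its own colour (orange-capped bottle on orange, green-lidded jar on green, blue cup on blue), setting one of them down on the empty grey coaster and letting go of it there on the way, so that the grey one is free again at the end. Never tip any of the three over, and leave the tweezer, the clear divider plate and the red algae magnet where they lie.

Things in the scene. Friction and masses are not known exactly. Their poses are not given: they have to be found in the camera images.
- bottle: closed amber food bottle with a pale label and an orange cap, round, upright: body 48 mm in diameter and straight from the base up to 62 mm, then a shoulder, cap 33 mm in diameter from 76 to 95 mm (top). About 0.11 kg. Origin at the centre of its underside, z up its axis. It starts on a coaster of the wrong colour.
- jar: closed white pellet jar with a green lid, round, upright: body 54 mm in diameter up to 44 mm, lid 56 mm in diameter from 44 to 62 mm (top). About 0.12 kg. Origin at the centre of its underside, z up its axis. It starts on a coaster of the wrong colour.
- cup: open blue feeding cup, empty, stiff, round, upright: 52 mm in outer diameter at the base widening to 56 mm at the rim, 46 mm high, wall 3 mm, floor 5 mm. About 0.06 kg. It can be gripped across its whole outside. Origin at the centre of its underside, z up its axis. It starts on a coaster of the wrong colour.
- coaster_orange: orange silicone coaster fixed to the shelf, a round flat disc 90 mm across and 4 mm thick; origin at the centre of its underside, on the shelf (z = 0), z up. The bottle belongs here.
- coaster_green: green silicone coaster fixed to the shelf, a round flat disc 90 mm across and 4 mm thick; origin at the centre of its underside, on the shelf (z = 0), z up. The jar belongs here.
- coaster_blue: blue silicone coaster fixed to the shelf, a round flat disc 90 mm across and 4 mm thick; origin at the centre of its underside, on the shelf (z = 0), z up. The cup belongs here.
- coaster_grey: grey silicone coaster fixed to the shelf, a round flat disc 90 mm across and 4 mm thick; origin at the centre of its underside, on the shelf (z = 0), z up. Empty at the start: the free spot.
- tweezer: bystander: stainless feeding tweezer lying flat, 150 mm long along its x, up to 20 mm wide, 10 mm high; origin at the middle of its underside. To be left alone.
- divider: bystander: clear acrylic divider plate lying flat, 120 mm (its x) by 152 mm (its y), 4 mm thick, with 6 mm high black edge strips along its two ends in y; origin at the middle of its underside. To be left alone.
- magnet: bystander: algae scraper magnet with a red grip on a dark pad, 75 mm (its x) by 42 mm, 36 mm high; origin at the middle of its underside. To be left alone.
Mind the look-alikes: they are no part of the job. Several things look just like the coaster_grey: the one meant starts farthest from the robot's base.

How it is judged:
By the outcome, as a careful person would: the job done as asked, in the order asked, and still so for the second after the job is handed in, with the robot touching nothing.
It also fails if it takes over 114 s, if anything falls off the work surface, if the arm or the gripper's body presses on something with over 40 N, if the wrist force passes 120 N, or if a joint passes its speed limit or range.

### The arm

A 7-joint arm with a two-finger parallel gripper is mounted at the origin on the work surface. World frame = base frame: x ahead of the robot, y to its left, z up, the work surface at z = 0. Lengths are in m, angles in rad, forces in N, time in s.
With the tool pointing down it reaches from about 0.425 to 0.875 m from the base axis. Payload 4.7 kg.
Tool frame: the origin (TCP) lies where the fingers leave the gripper's body, on its centre line; the fingertips stand 70 mm ahead of it and the grasp point (between the pads) lies 51 mm ahead of it; z points along the fingers, y is the line along which they close (so a half turn about z gives the same grasp; the last joint's range is limited). The gripper opens to 87 mm and grips with 3 to 60 N. Pads are 19 mm wide; open, the fingers measure 117 mm over their backs; the gripper's body (75 mm by 190 mm) begins 51 mm behind the grasp point.
Start: joints at [-1.212, 0.321, -0.07, 1.45, 0.023, 1.371, -0.057], TCP at [0.22, 0.612, 0.292] pointing down, gripper open.
Joint ranges: [-2.86, 2.86], [-0.3, 2.09], [-1.38, 1.24], [0.06, 2.45], [-1.56, 4.7], [0.09, 2.05], [-2.69, 2.69]. Speed limits (rad/s): [2.57, 2.57, 3.14, 3.14, 3.14, 3.14, 3.14].

### API

Orientations are given as a rotation vector (axis times angle).
In Python, from bench import get_state, get_image, get_calibration, close_job gives the robot as it stands.
- The arm moves only by the tool send_rows, never from a script. Its argument "rows" is a list of rows, each an object of numbers: "hand": the finger opening in mm, from 0 to 87; "x", "y", "z": the shift along the world's x, y, z in mm; "roll": the turn about the world's z in degrees. A call has 1 to 10 rows; each row shifts and turns the commanded pose from where the row before left it; what a row does not reach is not made up. A row lasts 1/10 s, in which the tool goes at most 50 mm and 8.59 degrees, less where a joint would pass 70% of its speed; a pose out of reach is approached as far as the arm can. A call is refused whole if a number of a shift passes 50 or a number of a turn 8.59, either way. A call with a gripper value outside its range is refused whole. The fingers move at their own pace and stop on an object; "force" is the grip in N (left out, the last holds). Time passes only in rows, so rows that do not move let the fingers close. It gives the time, the measured TCP pose, the force, the opening and the grip force at its end, in the units of the state.
- get_state(): the state, without advancing time (a new reading comes with each control period).
- get_image(name): name is "scene" or "top"; returns the picture (400x640x3 uint8, blue, green, red); there is no depth.
- get_calibration(name): a dict with "mtx" (3x3 intrinsics, pixels), "world_from_camera" (4x4, takes a point from camera to world coordinates). Camera axes: x right, y down, z forward; pixel columns grow to the right and rows downward; lengths in m; the calibration is good to about 2 mm. A picture is of the moment at which its call begins. get_calibration takes no time and is no camera call.
- close_job(): hands the job in; it is judged then, once.
The state is a dict: "time": time; "joint_positions": joint angles; "qd": joint speeds; "joint_torque": joint torques, N m; "position": TCP position; "tool_rot": TCP orientation; "ft_force": force on the tool from outside, world axes, zero at the start; "torque": the same for the moment, N m; "grip_width": opening from 0.0 (shut) to 1.0 (fully open); "grip_force": force on a finger pad.
Only numpy, scipy, OpenCV 4.12 (cv2) and the standard library are available. Lean on these libraries where they do the work, as an engineer would, in place of code of your own. Each camera call takes 0.05 s, during which the arm holds its last target. There are 200 camera calls.

## Working session

There is one attempt and no reset: what is moved stays moved. The work goes in short steps, Python scripts to look and compute and a tool call to move; the robot and the scene stay as the last step left them, time stands still between calls to the robot, and variables do not carry over. Pictures are saved under pics/ and viewed, at most 14 in all, crops included, and the job is handed in when it is done.

Besides the shell and the picture viewer there is one more tool, called after "Request:" as a command line: name --argument value ..., lists and objects as JSON in quotes. send_rows: Moves the arm, as the interface text tells. Its arguments: {"type":"object","properties":{"rows":{"type":"array","items":{"type":"object","properties":{"hand":{"type":"number"},"x":{"type":"number"},"y":{"type":"number"},"z":{"type":"number"},"roll":{"type":"number"}}}},"force":{"type":"number"}},"required":["rows"]}

```bash
mkdir -p pics
cat > h.py <<'E'
import numpy as np, cv2
from bench import *
def px(name,u,v,z):
    c=get_calibration(name);K=np.array(c["mtx"]);T=np.array(c["world_from_camera"])
    d=T[:3,:3]@np.linalg.solve(K,[u,v,1.]);o=T[:3,3]
    return o+d*(z-o[2])/d[2]
def uv(name,p):
    c=get_calibration(name);K=np.array(c["mtx"]);T=np.linalg.inv(np.array(c["world_from_camera"]))
    q=K@(T[:3,:3]@np.array(p)+T[:3,3]);return q[:2]/q[2]
E
python3 - <<'E'
from h import *
for n in("scene","top"):
    i=get_image(n);cv2.imwrite(f"pics/{n}0.png",i)
    c=get_calibration(n);print(np.round(c["mtx"],1),np.round(c["world_from_camera"],3))
print(get_state())
E
```

```text
[[395.3   0.  323.9]
 [  0.  395.3 196.4]
 [  0.    0.    1. ]] [[-0.885  0.333 -0.327  0.815]
 [ 0.466  0.64  -0.61   0.595]
 [ 0.006 -0.692 -0.722  0.731]
 [ 0.     0.     0.     1.   ]]
[[371.6   0.  322.1]
 [  0.  371.6 202. ]
 [  0.    0.    1. ]] [[-3.000e-03 -9.950e-01  1.030e-01  3.910e-01]
 [-1.000e+00  3.000e-03 -2.000e-03  3.000e-03]
 [ 1.000e-03 -1.030e-01 -9.950e-01  1.032e+00]
 [ 0.000e+00  0.000e+00  0.000e+00  1.000e+00]]
{'time': 0.1, 'joint_positions': array([-1.21189084,  0.32176267, -0.07012196,  1.45154011,  0.02257676,
        1.37080746, -0.05690859]), 'qd': array([-0.00017459, -0.00351103,  0.00076299, -0.00282025,  0.00012207,
        0.00034164, -0.00136275]), 'joint_torque': array([-4.84944776e-04, -4.92575741e+01, -4.06102818e-01, -3.13399994e+01,
       -6.42752834e-02,  3.94584797e-02,  6.63471087e-05]), 'position': array([0.21959453, 0.61138554, 0.29126858]), 'tool_rot': array([-5.38822023e-01, -3.09479656e+00,  2.69177542e-03]), 'ft_force': array([ 0.53425653, -0.58534619,  0.5088061 ]), 'torque': array([-0.04306781, -0.04215332,  0.01893963]), 'grip_force': 0.0, 'grip_width': 0.9979575112107499}
```

View pics/top0.png

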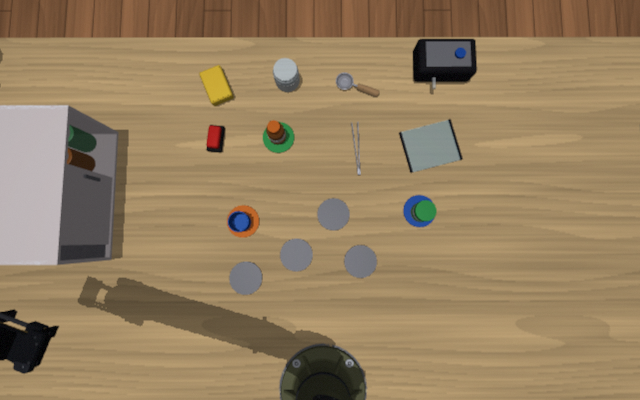

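View pics/scene0.png

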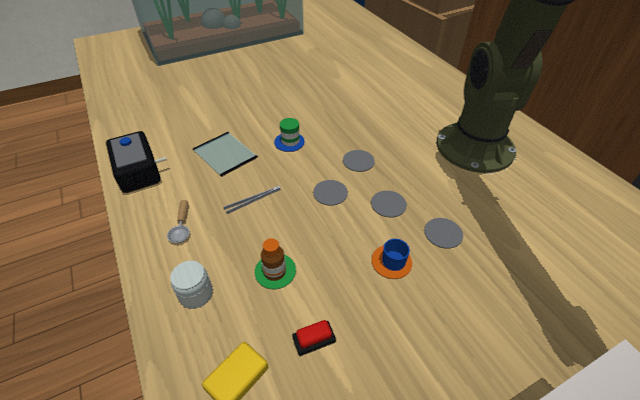

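The top picture shows the cup on orange (243,221), the bottle on green (278,137) and the jar on blue (420,211). There are four grey discs, at (333,214), (296,255), (360,261) and (246,278). I'll compute which one is farthest from the base and check it in an enlarged crop.

Run:
```python
from h import *
for n,pts in (("top",[(333,214),(296,255),(360,261),(246,278)]),("scene",[(330,193),(389,204),(358,160),(443,233)])):
    i=cv2.imread(f"pics/{n}0.png");hsv=cv2.cvtColor(i,cv2.COLOR_BGR2HSV)
    m=((hsv[...,1]<50)&(hsv[...,2]>70)).astype(np.uint8)
    _,_,st,ce=cv2.connectedComponentsWithStats(m)
    for s,c in zip(st,ce):
        if min(np.hypot(*(c-p)) for p in pts)<8 and s[4]>200:
            p=px(n,*c,.004);print(n,c.round(1),s[2:],p.round(3),np.hypot(p[0],p[1]).round(3))
i=cv2.imread("pics/top0.png")[110:310,190:490]
cv2.imwrite("pics/c1.png",cv2.resize(i[:, :260],(780,600),interpolation=cv2.INTER_CUBIC))
```

```text
top [333.  213.9] [ 33  32 808] [ 0.464 -0.029  0.004] 0.465
top [295.9 254.6] [ 33  33 841] [0.353 0.074 0.004] 0.361
top [360.1 261. ] [ 33  33 849] [ 0.335 -0.102  0.004] 0.35
top [245.4 277.7] [ 33  33 862] [0.291 0.211 0.004] 0.359
scene [358.2 160.2] [ 31  21 529] [ 0.335 -0.099  0.004] 0.35
scene [329.9 192.1] [ 35  25 677] [ 0.465 -0.026  0.004] 0.466
scene [388.2 203.4] [ 36  26 730] [0.354 0.077 0.004] 0.362
scene [443.3 232.6] [ 39  30 894] [0.292 0.214 0.004] 0.362
```

View pics/c1.png

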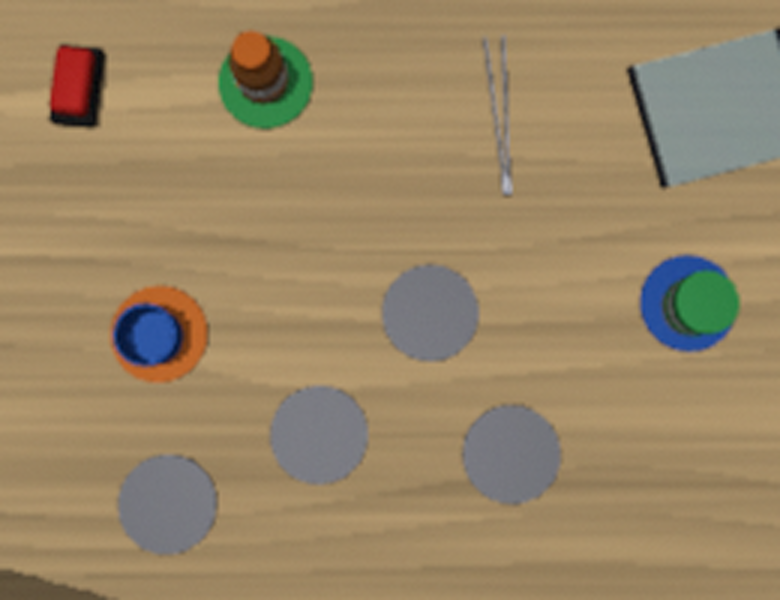

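The grey coaster meant is the one at (333,214). It lies 0.465 m from the base, against 0.35–0.36 m for the other three at (296,255), (360,261) and (246,278), so it is also the only one in reach. Next I measure the objects and coloured coasters in both views.

Run:
```python
from h import *
T={"or":(243.2,221,.004),"gr":(278.3,137.2,.004),"bl":(419.3,210.8,.004),"bottle":(273.9,126.6,.099),"jar":(425.5,210.5,.066),"cup":(238.9,221.5,.05)}
for k,(u,v,z) in T.items():
    p=px("top",u,v,z);print(k,p.round(4),"r",np.hypot(p[0],p[1]).round(3),"scene uv",uv("scene",p).round(1))
i=cv2.imread("pics/scene0.png")
A=[i[230:290,250:325],i[110:170,250:325],i[230:290,355:430]]
cv2.imwrite("pics/c2.png",np.hstack([cv2.resize(a,None,fx=3.5,fy=7,interpolation=cv2.INTER_CUBIC) for a in A]))
```

```text
or [0.4454 0.2197 0.004 ] r 0.497 scene uv [390.4 259.5]
gr [0.6824 0.1249 0.004 ] r 0.694 scene uv [274.5 269.3]
bl [ 0.4723 -0.2682  0.004 ] r 0.543 scene uv [288.5 140.6]
bottle [0.6834 0.1253 0.099 ] r 0.695 scene uv [270.1 242.9]
jar [ 0.4682 -0.268   0.066 ] r 0.539 scene uv [288.6 122.9]
cup [0.4417 0.2214 0.05  ] r 0.494 scene uv [395.1 246.9]
```

View pics/c2.png

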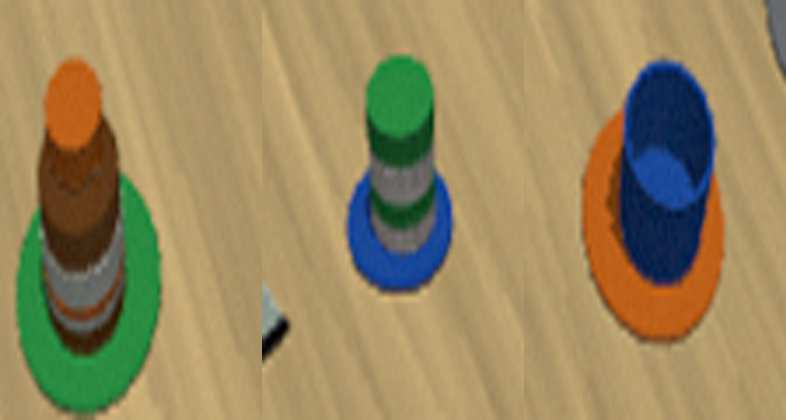

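Both views agree to about 3 mm. Cup is about (0.442,0.223), bottle about (0.683,0.127), jar about (0.468,-0.267) and grey about (0.4645,-0.0275). The cup is already on orange and goes first, to grey.

Request:
send_rows --rows '[{"x":22,"y":-38,"z":-9,"hand":87},{"x":22,"y":-38,"z":-9},{"x":22,"y":-38,"z":-9},{"x":22,"y":-38,"z":-9},{"x":22,"y":-38,"z":-9},{"x":22,"y":-38,"z":-9},{"x":22,"y":-38,"z":-9},{"x":22,"y":-38,"z":-9},{"x":22,"y":-38,"z":-9},{"x":22,"y":-38,"z":-9}]' --force 20

```text
schema error: expected keys hand, x, y, z, roll
```

Request:
send_rows --rows '[{"x":22,"y":-38,"z":-9,"roll":0,"hand":87},{"x":22,"y":-38,"z":-9,"roll":0,"hand":87},{"x":22,"y":-38,"z":-9,"roll":0,"hand":87},{"x":22,"y":-38,"z":-9,"roll":0,"hand":87},{"x":22,"y":-38,"z":-9,"roll":0,"hand":87},{"x":22,"y":-38,"z":-9,"roll":0,"hand":87},{"x":22,"y":-38,"z":-9,"roll":0,"hand":87},{"x":22,"y":-38,"z":-9,"roll":0,"hand":87},{"x":22,"y":-38,"z":-9,"roll":0,"hand":87},{"x":22,"y":-38,"z":-9,"roll":0,"hand":87}]' --force 20

```text
time: 1.1
position: [0.4401, 0.23, 0.2018]
tool_rot: [-0.539, -3.095, -0.0]
ft_force: [0.8, 0.4, 0.3]
grip_width: 0.997
grip_force: 0.0
```

Request:
send_rows --rows '[{"x":2,"y":-7,"z":-24,"roll":0,"hand":87},{"x":0,"y":0,"z":-24,"roll":0,"hand":87},{"x":0,"y":0,"z":-21,"roll":0,"hand":87},{"x":0,"y":0,"z":0,"roll":0,"hand":87}]'

```text
time: 1.5
position: [0.4397, 0.2233, 0.1303]
tool_rot: [-0.539, -3.09, 0.007]
ft_force: [-1.2, -1.3, -0.0]
grip_width: 1.002
grip_force: 0.0
```

Run:
```python
from h import *
s=get_state();print(s["position"],s["time"])
a=get_image("scene")
from scipy.spatial.transform import Rotation as R
r=R.from_rotvec(s["tool_rot"]).as_matrix()
for d in(-.0435,.0435):
    print(uv("scene",s["position"]+r@np.array([0,d,.07])).round(1))
cv2.imwrite("pics/c3.png",cv2.resize(a[180:300,330:490],(800,600),interpolation=cv2.INTER_CUBIC))
```

```text
[0.43965813 0.22334282 0.13030775] 1.5
[391.9 228.2]
[402.8 261.3]
```

View pics/c3.png

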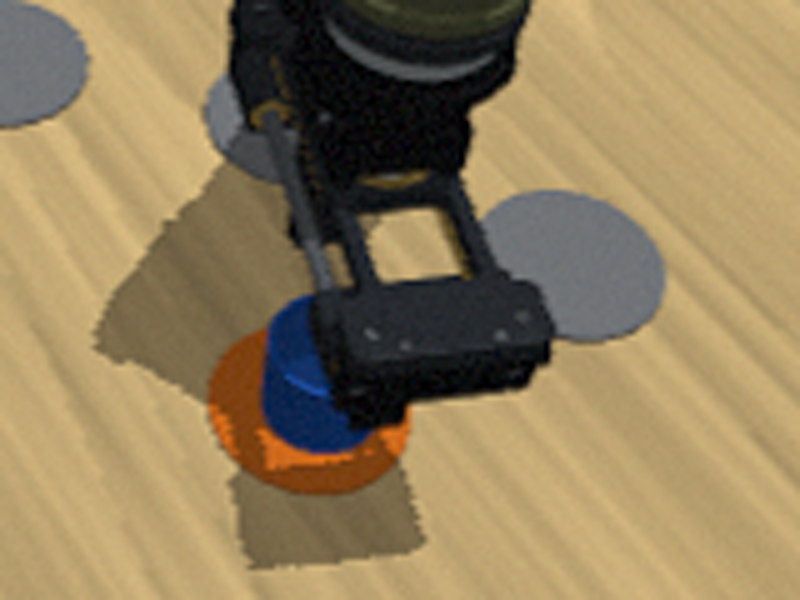

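The crop shows the open fingers straddling the blue cup over the orange coaster, with the front finger's tip near scene (405,263) against a predicted (403,261). I descend and grip.

Request:
send_rows --rows '[{"x":2,"y":0,"z":-16,"roll":0,"hand":87},{"x":0,"y":0,"z":-16,"roll":0,"hand":87},{"x":0,"y":0,"z":-15,"roll":0,"hand":87},{"x":0,"y":0,"z":0,"roll":0,"hand":87},{"x":0,"y":0,"z":0,"roll":0,"hand":40},{"x":0,"y":0,"z":0,"roll":0,"hand":40},{"x":0,"y":0,"z":0,"roll":0,"hand":40},{"x":0,"y":0,"z":0,"roll":0,"hand":40},{"x":0,"y":0,"z":0,"roll":0,"hand":40},{"x":0,"y":0,"z":0,"roll":0,"hand":40}]' --force 15

```text
time: 2.55
position: [0.4439, 0.2248, 0.0867]
tool_rot: [0.539, 3.095, 0.0]
ft_force: [-1.2, -1.0, 2.4]
grip_width: 0.615
grip_force: 14.9
```

Request:
send_rows --rows '[{"x":0,"y":0,"z":15,"roll":0,"hand":40},{"x":0,"y":0,"z":25,"roll":0,"hand":40},{"x":2,"y":-28,"z":10,"roll":0,"hand":40},{"x":3,"y":-32,"z":0,"roll":0,"hand":40},{"x":3,"y":-32,"z":0,"roll":0,"hand":40},{"x":3,"y":-32,"z":0,"roll":0,"hand":40},{"x":3,"y":-32,"z":0,"roll":0,"hand":40},{"x":3,"y":-32,"z":0,"roll":0,"hand":40},{"x":3,"y":-32,"z":0,"roll":0,"hand":40},{"x":1,"y":-20,"z":0,"roll":0,"hand":40}]'

```text
time: 3.55
position: [0.4646, -0.0179, 0.1363]
tool_rot: [0.543, 3.094, -0.001]
ft_force: [0.1, 0.6, -0.2]
grip_width: 0.614
grip_force: 14.9
```

Request:
send_rows --rows '[{"x":0,"y":-10,"z":0,"roll":0,"hand":40},{"x":0,"y":0,"z":0,"roll":0,"hand":40}]'

```text
time: 3.75
position: [0.4645, -0.0263, 0.1362]
tool_rot: [-0.543, -3.094, 0.0]
ft_force: [0.1, -0.0, -1.0]
grip_width: 0.611
grip_force: 14.9
```

Request:
send_rows --rows '[{"x":0,"y":0,"z":-16,"roll":0,"hand":40},{"x":0,"y":0,"z":-16,"roll":0,"hand":40},{"x":0,"y":0,"z":-10,"roll":0,"hand":40},{"x":0,"y":0,"z":-5,"roll":0,"hand":40},{"x":0,"y":0,"z":-2,"roll":0,"hand":40},{"x":0,"y":0,"z":0,"roll":0,"hand":40},{"x":0,"y":0,"z":0,"roll":0,"hand":40}]'

```text
time: 4.45
position: [0.4652, -0.0251, 0.0878]
tool_rot: [0.538, 3.094, 0.001]
ft_force: [-0.5, 0.2, -0.5]
grip_width: 0.613
grip_force: 14.9
```

Run:
```python
from h import *
s=get_state();print(s["position"],s["time"],s["ft_force"])
a=get_image("scene")
cv2.imwrite("pics/c4.png",cv2.resize(a[130:250,260:420],(800,600),interpolation=cv2.INTER_CUBIC))
```

```text
[ 0.46516501 -0.02508065  0.08778091] 4.45 [-0.50956392  0.22864154 -0.47556354]
```

View pics/c4.png

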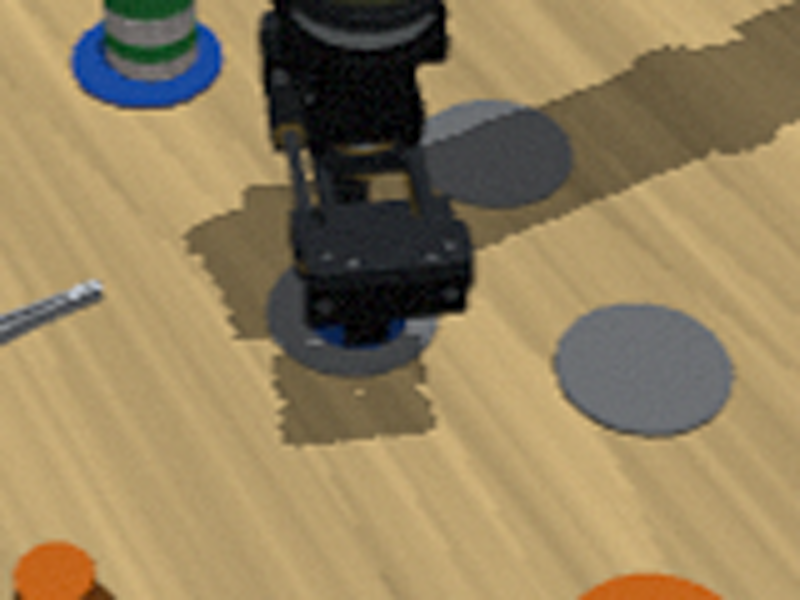

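The cup stands within about 2 mm of the middle of the grey coaster (crop centres 357 and 352). I let go, rise and go to the bottle.

Request:
send_rows --rows '[{"x":0,"y":0,"z":-1,"roll":0,"hand":40},{"x":0,"y":0,"z":0,"roll":0,"hand":70},{"x":0,"y":0,"z":0,"roll":0,"hand":87},{"x":0,"y":0,"z":0,"roll":0,"hand":87},{"x":0,"y":0,"z":0,"roll":0,"hand":87},{"x":0,"y":0,"z":0,"roll":0,"hand":87},{"x":0,"y":0,"z":15,"roll":0,"hand":87},{"x":0,"y":0,"z":30,"roll":0,"hand":87},{"x":0,"y":0,"z":35,"roll":0,"hand":87},{"x":0,"y":0,"z":35,"roll":0,"hand":87}]'

```text
time: 5.5
position: [0.4643, -0.0254, 0.2023]
tool_rot: [-0.539, -3.094, 0.0]
ft_force: [0.4, 0.6, 0.4]
grip_width: 1.0
grip_force: 0.0
```

Request:
send_rows --rows '[{"x":27,"y":19,"z":0,"roll":0,"hand":87},{"x":27,"y":19,"z":0,"roll":0,"hand":87},{"x":27,"y":19,"z":0,"roll":0,"hand":87},{"x":27,"y":19,"z":0,"roll":0,"hand":87},{"x":27,"y":19,"z":0,"roll":0,"hand":87},{"x":27,"y":19,"z":0,"roll":0,"hand":87},{"x":27,"y":19,"z":0,"roll":0,"hand":87},{"x":29,"y":19,"z":0,"roll":0,"hand":87},{"x":0,"y":0,"z":0,"roll":0,"hand":87}]'

```text
time: 6.4
position: [0.6847, 0.131, 0.1996]
tool_rot: [0.532, 3.096, 0.002]
ft_force: [-0.4, 0.2, -0.1]
grip_width: 1.002
grip_force: 0.0
```

Run:
```python
from h import *
s=get_state();print(s["position"],s["time"],s["ft_force"])
a=get_image("scene");b=get_image("top")
x=cv2.resize(a[140:310,230:400],(600,600),interpolation=cv2.INTER_CUBIC)
cv2.imwrite("pics/c5.png",x)
```

```text
[0.68466347 0.13101411 0.19957385] 6.4 [-0.35569298  0.24603683 -0.09869098]
```

View pics/c5.png

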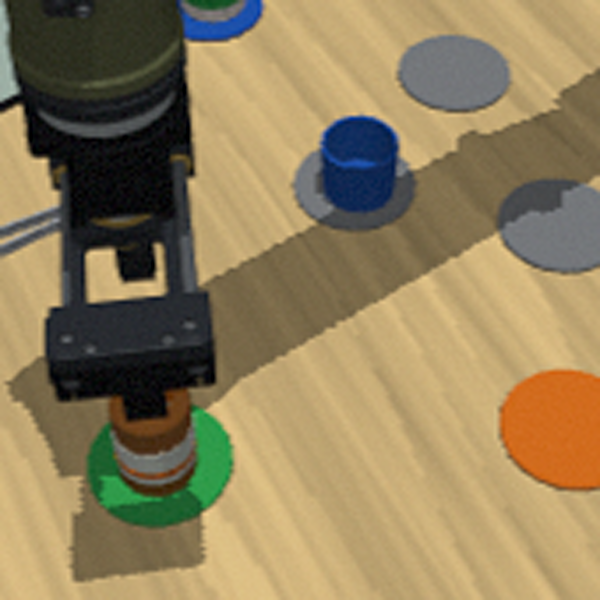

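The cup stands alone on grey, at crop (360,165) on a disc centred near (355,188). The gripper is above the bottle, 4 mm too far in y, so I correct that while descending.

Request:
send_rows --rows '[{"x":-1,"y":-4,"z":0,"roll":0,"hand":87},{"x":0,"y":0,"z":-20,"roll":0,"hand":87},{"x":0,"y":0,"z":-20,"roll":0,"hand":87},{"x":0,"y":0,"z":-20,"roll":0,"hand":87},{"x":0,"y":0,"z":-15,"roll":0,"hand":87},{"x":0,"y":0,"z":-11,"roll":0,"hand":87},{"x":0,"y":0,"z":-4,"roll":0,"hand":87},{"x":0,"y":0,"z":0,"roll":0,"hand":87},{"x":0,"y":0,"z":0,"roll":0,"hand":87}]'

```text
time: 7.4
position: [0.6823, 0.1228, 0.1122]
tool_rot: [0.539, 3.094, 0.001]
ft_force: [0.1, -0.2, 1.1]
grip_width: 0.999
grip_force: 0.0
```

Request:
send_rows --rows '[{"x":0,"y":0,"z":0,"roll":0,"hand":35},{"x":0,"y":0,"z":0,"roll":0,"hand":35},{"x":0,"y":0,"z":0,"roll":0,"hand":35},{"x":0,"y":0,"z":0,"roll":0,"hand":35},{"x":0,"y":0,"z":0,"roll":0,"hand":35},{"x":0,"y":0,"z":0,"roll":0,"hand":35},{"x":0,"y":0,"z":0,"roll":0,"hand":35}]' --force 20

```text
time: 8.1
position: [0.6818, 0.1231, 0.1114]
tool_rot: [0.538, 3.095, 0.001]
ft_force: [0.5, 0.5, -0.2]
grip_width: 0.543
grip_force: 20.0
```

Request:
send_rows --rows '[{"x":0,"y":0,"z":10,"roll":0,"hand":35},{"x":0,"y":0,"z":20,"roll":0,"hand":35},{"x":0,"y":0,"z":20,"roll":0,"hand":35},{"x":-15,"y":6,"z":5,"roll":0,"hand":35},{"x":-27,"y":11,"z":0,"roll":0,"hand":35},{"x":-27,"y":11,"z":0,"roll":0,"hand":35},{"x":-27,"y":11,"z":0,"roll":0,"hand":35},{"x":-27,"y":11,"z":0,"roll":0,"hand":35},{"x":-27,"y":11,"z":0,"roll":0,"hand":35},{"x":-27,"y":11,"z":0,"roll":0,"hand":35}]'

```text
time: 9.1
position: [0.5036, 0.1948, 0.1668]
tool_rot: [0.539, 3.095, 0.0]
ft_force: [0.5, -0.2, -1.8]
grip_width: 0.546
grip_force: 20.0
```

Request:
send_rows --rows '[{"x":-27,"y":11,"z":0,"roll":0,"hand":35},{"x":-22,"y":9,"z":0,"roll":0,"hand":35},{"x":-11,"y":6,"z":0,"roll":0,"hand":35},{"x":0,"y":0,"z":0,"roll":0,"hand":35},{"x":0,"y":0,"z":0,"roll":0,"hand":35}]'

```text
time: 9.6
position: [0.4458, 0.2203, 0.1668]
tool_rot: [0.539, 3.093, 0.001]
ft_force: [-0.4, -0.2, -1.1]
grip_width: 0.541
grip_force: 20.0
```

Now I lower it until the bottle is just above the orange coaster and look.

Request:
send_rows --rows '[{"x":0,"y":0,"z":-15,"roll":0,"hand":35},{"x":0,"y":0,"z":-15,"roll":0,"hand":35},{"x":0,"y":0,"z":-12,"roll":0,"hand":35},{"x":0,"y":0,"z":-7,"roll":0,"hand":35},{"x":0,"y":0,"z":-3,"roll":0,"hand":35},{"x":0,"y":0,"z":0,"roll":0,"hand":35},{"x":0,"y":0,"z":0,"roll":0,"hand":35}]'

```text
time: 10.3
position: [0.4451, 0.2209, 0.1147]
tool_rot: [0.539, 3.094, 0.001]
ft_force: [-0.4, 0.1, -1.0]
grip_width: 0.546
grip_force: 20.0
```

Run:
```python
from h import *
s=get_state();print(s["position"],s["time"],s["ft_force"])
a=get_image("scene");b=get_image("top")
f=lambda i:cv2.resize(i,(400,400),interpolation=cv2.INTER_CUBIC)
cv2.imwrite("pics/c6.png",np.hstack([f(a[210:290,350:430]),f(b[170:250,210:290])]))
```

```text
[0.44514859 0.22088894 0.1147101 ] 10.3 [-0.36347063  0.11229327 -0.97672825]
```

View pics/c6.png

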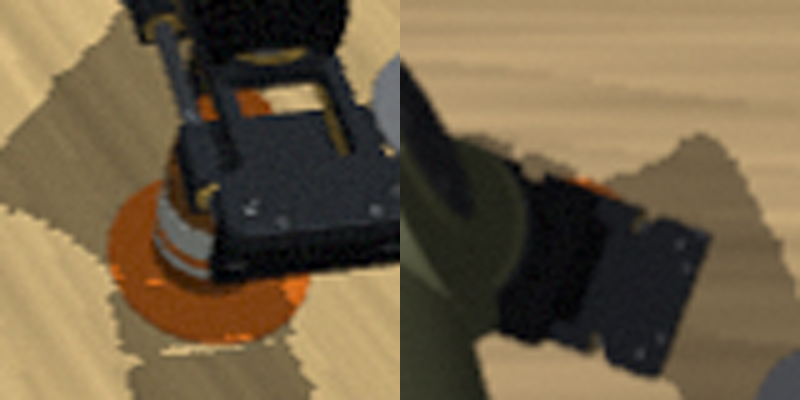

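The bottle's left edge is at crop x=155 and the coaster spans 108–310. With a 54 px radius that puts the bottle at about 209, so it is centred. I lower the last 3 mm and release.

Request:
send_rows --rows '[{"x":0,"y":0,"z":-2,"roll":0,"hand":35},{"x":0,"y":0,"z":-1,"roll":0,"hand":35},{"x":0,"y":0,"z":0,"roll":0,"hand":35},{"x":0,"y":0,"z":0,"roll":0,"hand":60},{"x":0,"y":0,"z":0,"roll":0,"hand":87},{"x":0,"y":0,"z":0,"roll":0,"hand":87},{"x":0,"y":0,"z":0,"roll":0,"hand":87},{"x":0,"y":0,"z":0,"roll":0,"hand":87},{"x":0,"y":0,"z":15,"roll":0,"hand":87},{"x":0,"y":0,"z":30,"roll":0,"hand":87}]'

```text
time: 11.4
position: [0.4432, 0.2199, 0.1547]
tool_rot: [-0.538, -3.092, 0.006]
ft_force: [0.2, -0.3, 0.2]
grip_width: 0.986
grip_force: 0.0
```

Request:
send_rows --rows '[{"x":0,"y":0,"z":40,"roll":0,"hand":87},{"x":2,"y":-48,"z":0,"roll":0,"hand":87},{"x":2,"y":-48,"z":0,"roll":0,"hand":87},{"x":2,"y":-48,"z":0,"roll":0,"hand":87},{"x":2,"y":-48,"z":0,"roll":0,"hand":87},{"x":3,"y":-48,"z":0,"roll":0,"hand":87},{"x":3,"y":-48,"z":0,"roll":0,"hand":87},{"x":3,"y":-48,"z":0,"roll":0,"hand":87},{"x":3,"y":-48,"z":0,"roll":0,"hand":87},{"x":3,"y":-48,"z":0,"roll":0,"hand":87}]'

```text
time: 12.4
position: [0.4676, -0.2131, 0.1967]
tool_rot: [0.538, 3.094, 0.001]
ft_force: [1.2, 0.1, -0.5]
grip_width: 1.0
grip_force: 0.0
```

Request:
send_rows --rows '[{"x":0,"y":-50,"z":0,"roll":0,"hand":87},{"x":0,"y":0,"z":0,"roll":0,"hand":87}]'

```text
time: 12.6
position: [0.4657, -0.2692, 0.1969]
tool_rot: [0.555, 3.091, -0.009]
ft_force: [0.9, -0.9, 0.6]
grip_width: 1.004
grip_force: 0.0
```

Run:
```python
from h import *
s=get_state();print(s["position"],s["time"],s["ft_force"])
a=get_image("scene");cv2.imwrite("pics/c7.png",cv2.resize(a[60:300,180:500],(800,600)))
```

```text
[ 0.46571958 -0.26922523  0.19694921] 12.6 [ 0.92800867 -0.85357386  0.60740531]
```

View pics/c7.png

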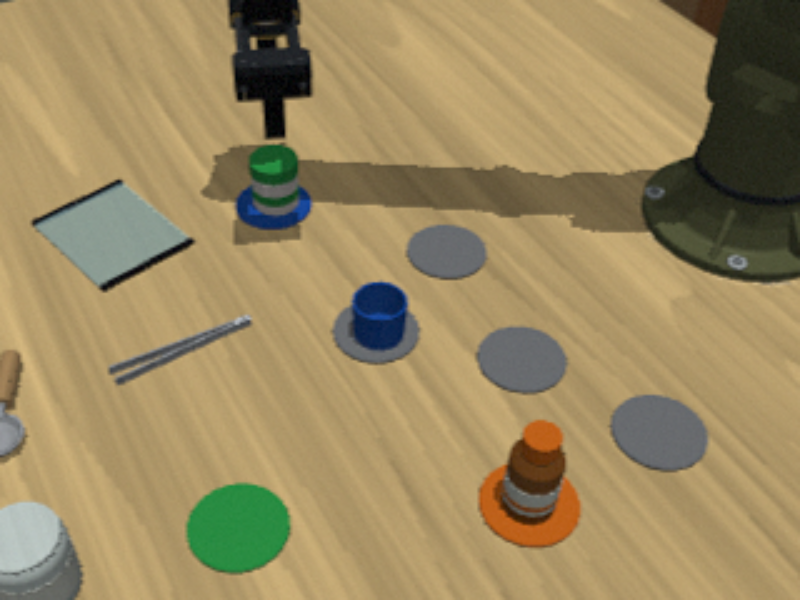

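The bottle stands upright and centred on orange at crop (530,500), the cup is on grey, and the gripper is above the jar. I descend onto its lid.

Request:
send_rows --rows '[{"x":2,"y":1,"z":0,"roll":0,"hand":87},{"x":0,"y":0,"z":-20,"roll":0,"hand":87},{"x":0,"y":0,"z":-20,"roll":0,"hand":87},{"x":0,"y":0,"z":-20,"roll":0,"hand":87},{"x":0,"y":0,"z":-15,"roll":0,"hand":87},{"x":0,"y":0,"z":-10,"roll":0,"hand":87},{"x":0,"y":0,"z":-4,"roll":0,"hand":87},{"x":0,"y":0,"z":0,"roll":0,"hand":87},{"x":0,"y":0,"z":0,"roll":0,"hand":87}]'

```text
time: 13.55
position: [0.4702, -0.2604, 0.1079]
tool_rot: [0.539, 3.094, -0.0]
ft_force: [0.4, -0.0, -0.6]
grip_width: 0.995
grip_force: 0.0
```

Request:
send_rows --rows '[{"x":0,"y":0,"z":0,"roll":0,"hand":40},{"x":0,"y":0,"z":0,"roll":0,"hand":40},{"x":0,"y":0,"z":0,"roll":0,"hand":40},{"x":0,"y":0,"z":0,"roll":0,"hand":40},{"x":0,"y":0,"z":0,"roll":0,"hand":40},{"x":0,"y":0,"z":0,"roll":0,"hand":40},{"x":0,"y":0,"z":0,"roll":0,"hand":40}]' --force 25

```text
time: 14.25
position: [0.4698, -0.2607, 0.1075]
tool_rot: [0.539, 3.095, -0.001]
ft_force: [-0.8, -2.6, 2.8]
grip_width: 0.639
grip_force: 25.0
```

Request:
send_rows --rows '[{"x":0,"y":0,"z":10,"roll":0,"hand":40},{"x":0,"y":0,"z":20,"roll":0,"hand":40},{"x":0,"y":0,"z":20,"roll":0,"hand":40},{"x":8,"y":15,"z":10,"roll":0,"hand":40},{"x":16,"y":29,"z":0,"roll":0,"hand":40},{"x":16,"y":29,"z":0,"roll":0,"hand":40},{"x":16,"y":29,"z":0,"roll":0,"hand":40},{"x":16,"y":29,"z":0,"roll":0,"hand":40},{"x":16,"y":29,"z":0,"roll":0,"hand":40},{"x":16,"y":29,"z":0,"roll":0,"hand":40}]'

```text
time: 15.25
position: [0.5739, -0.0693, 0.1675]
tool_rot: [-0.538, -3.095, -0.001]
ft_force: [-0.1, 0.0, -0.8]
grip_width: 0.638
grip_force: 25.0
```

Request:
send_rows --rows '[{"x":16,"y":29,"z":0,"roll":0,"hand":40},{"x":16,"y":29,"z":0,"roll":0,"hand":40},{"x":16,"y":29,"z":0,"roll":0,"hand":40},{"x":16,"y":29,"z":0,"roll":0,"hand":40},{"x":16,"y":29,"z":0,"roll":0,"hand":40},{"x":16,"y":29,"z":0,"roll":0,"hand":40},{"x":10,"y":20,"z":0,"roll":0,"hand":40},{"x":0,"y":0,"z":0,"roll":0,"hand":40},{"x":0,"y":0,"z":0,"roll":0,"hand":40},{"x":0,"y":0,"z":0,"roll":0,"hand":40}]'

```text
time: 16.25
position: [0.6792, 0.1211, 0.1673]
tool_rot: [-0.541, -3.094, 0.002]
ft_force: [0.4, -0.5, -1.5]
grip_width: 0.634
grip_force: 25.0
```

Correct by (+3,+4), then lower to about 3 mm above the coaster.

Request:
send_rows --rows '[{"x":3,"y":4,"z":-10,"roll":0,"hand":40},{"x":0,"y":0,"z":-15,"roll":0,"hand":40},{"x":0,"y":0,"z":-15,"roll":0,"hand":40},{"x":0,"y":0,"z":-10,"roll":0,"hand":40},{"x":0,"y":0,"z":-6,"roll":0,"hand":40},{"x":0,"y":0,"z":0,"roll":0,"hand":40},{"x":0,"y":0,"z":0,"roll":0,"hand":40},{"x":0,"y":0,"z":0,"roll":0,"hand":40}]'

```text
time: 17.05
position: [0.6833, 0.1267, 0.1121]
tool_rot: [0.539, 3.094, 0.001]
ft_force: [0.4, 1.0, -1.4]
grip_width: 0.637
grip_force: 25.0
```

Run:
```python
from h import *
s=get_state();print(s["position"],s["time"],s["ft_force"])
a=get_image("scene");b=get_image("top")
f=lambda i:cv2.resize(i,(400,400),interpolation=cv2.INTER_CUBIC)
cv2.imwrite("pics/c8.png",np.hstack([f(a[220:300,235:315]),f(b[100:180,240:320])]))
```

```text
[0.68325439 0.12671466 0.11208368] 17.05 [ 0.37444629  1.00041512 -1.37381811]
```

View pics/c8.png

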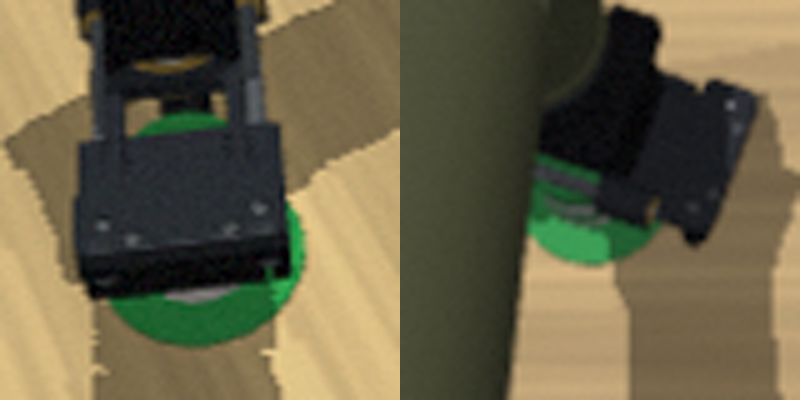

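The jar's base edge is at crop (200,305) and the coaster is centred near x=203 with its lower edge at 346. That puts the jar within about 2 mm of the middle, so I lower 4 mm, release and rise.

Request:
send_rows --rows '[{"x":0,"y":0,"z":-3,"roll":0,"hand":40},{"x":0,"y":0,"z":-1,"roll":0,"hand":40},{"x":0,"y":0,"z":0,"roll":0,"hand":40},{"x":0,"y":0,"z":0,"roll":0,"hand":65},{"x":0,"y":0,"z":0,"roll":0,"hand":87},{"x":0,"y":0,"z":0,"roll":0,"hand":87},{"x":0,"y":0,"z":0,"roll":0,"hand":87},{"x":0,"y":0,"z":0,"roll":0,"hand":87},{"x":0,"y":0,"z":15,"roll":0,"hand":87},{"x":0,"y":0,"z":35,"roll":0,"hand":87}]'

```text
time: 18.15
position: [0.6807, 0.1267, 0.1552]
tool_rot: [-0.538, -3.089, 0.004]
ft_force: [0.4, -0.9, -1.1]
grip_width: 0.996
grip_force: 0.0
```

Request:
send_rows --rows '[{"x":0,"y":0,"z":30,"roll":0,"hand":87},{"x":-27,"y":-19,"z":0,"roll":0,"hand":87},{"x":-27,"y":-19,"z":0,"roll":0,"hand":87},{"x":-27,"y":-19,"z":0,"roll":0,"hand":87},{"x":-27,"y":-19,"z":0,"roll":0,"hand":87},{"x":-27,"y":-19,"z":0,"roll":0,"hand":87},{"x":-27,"y":-19,"z":0,"roll":0,"hand":87},{"x":-27,"y":-19,"z":0,"roll":0,"hand":87},{"x":-27,"y":-19,"z":0,"roll":0,"hand":87},{"x":0,"y":0,"z":0,"roll":0,"hand":87}]'

```text
time: 19.15
position: [0.464, -0.0282, 0.1879]
tool_rot: [-0.546, -3.093, -0.004]
ft_force: [-0.5, -0.1, -0.0]
grip_width: 1.003
grip_force: 0.0
```

Request:
send_rows --rows '[{"x":0,"y":0,"z":-30,"roll":0,"hand":87},{"x":0,"y":0,"z":-20,"roll":0,"hand":87},{"x":0,"y":0,"z":0,"roll":0,"hand":87},{"x":0,"y":0,"z":0,"roll":0,"hand":87}]'

```text
time: 19.55
position: [0.4674, -0.0253, 0.1381]
tool_rot: [0.539, 3.094, -0.0]
ft_force: [1.2, -0.5, 0.1]
grip_width: 1.005
grip_force: 0.0
```

Request:
send_rows --rows '[{"x":-2,"y":0,"z":-20,"roll":0,"hand":87},{"x":0,"y":0,"z":-20,"roll":0,"hand":87},{"x":0,"y":0,"z":-11,"roll":0,"hand":87},{"x":0,"y":0,"z":0,"roll":0,"hand":87},{"x":0,"y":0,"z":0,"roll":0,"hand":40},{"x":0,"y":0,"z":0,"roll":0,"hand":40},{"x":0,"y":0,"z":0,"roll":0,"hand":40},{"x":0,"y":0,"z":0,"roll":0,"hand":40},{"x":0,"y":0,"z":0,"roll":0,"hand":40},{"x":0,"y":0,"z":0,"roll":0,"hand":40}]' --force 15

```text
time: 20.55
position: [0.4649, -0.0252, 0.0866]
tool_rot: [0.539, 3.095, 0.001]
ft_force: [-0.8, 0.2, 1.6]
grip_width: 0.618
grip_force: 14.9
```

Request:
send_rows --rows '[{"x":0,"y":0,"z":15,"roll":0,"hand":40},{"x":0,"y":0,"z":25,"roll":0,"hand":40},{"x":0,"y":-20,"z":10,"roll":0,"hand":40},{"x":1,"y":-32,"z":0,"roll":0,"hand":40},{"x":1,"y":-32,"z":0,"roll":0,"hand":40},{"x":1,"y":-32,"z":0,"roll":0,"hand":40},{"x":1,"y":-32,"z":0,"roll":0,"hand":40},{"x":1,"y":-32,"z":0,"roll":0,"hand":40},{"x":1,"y":-32,"z":0,"roll":0,"hand":40},{"x":1,"y":-20,"z":0,"roll":0,"hand":40}]'

```text
time: 21.55
position: [0.4711, -0.2599, 0.1363]
tool_rot: [0.542, 3.094, -0.002]
ft_force: [0.6, -0.1, -1.1]
grip_width: 0.613
grip_force: 14.9
```

Request:
send_rows --rows '[{"x":0,"y":-10,"z":0,"roll":0,"hand":40},{"x":0,"y":0,"z":0,"roll":0,"hand":40},{"x":0,"y":0,"z":0,"roll":0,"hand":40},{"x":0,"y":0,"z":0,"roll":0,"hand":40}]'

```text
time: 21.95
position: [0.472, -0.2656, 0.1361]
tool_rot: [-0.536, -3.095, -0.002]
ft_force: [0.2, 0.5, -0.4]
grip_width: 0.615
grip_force: 14.9
```

Request:
send_rows --rows '[{"x":0,"y":-1,"z":-16,"roll":0,"hand":40},{"x":0,"y":0,"z":-16,"roll":0,"hand":40},{"x":0,"y":0,"z":-10,"roll":0,"hand":40},{"x":0,"y":0,"z":-5,"roll":0,"hand":40},{"x":0,"y":0,"z":0,"roll":0,"hand":40},{"x":0,"y":0,"z":0,"roll":0,"hand":40},{"x":0,"y":0,"z":0,"roll":0,"hand":40}]'

```text
time: 22.65
position: [0.4721, -0.2686, 0.0898]
tool_rot: [0.539, 3.094, -0.0]
ft_force: [0.7, 0.1, -0.2]
grip_width: 0.613
grip_force: 14.9
```

Run:
```python
from h import *
s=get_state();print(s["position"],s["time"],s["ft_force"])
a=get_image("scene");b=get_image("top")
f=lambda i:cv2.resize(i,(400,400),interpolation=cv2.INTER_CUBIC)
cv2.imwrite("pics/c9.png",np.hstack([f(a[105:165,260:320]),f(b[170:250,380:460])]))
```

```text
[ 0.47209694 -0.26859874  0.08978612] 22.65 [ 0.68778696  0.08120796 -0.16831266]
```

View pics/c9.png

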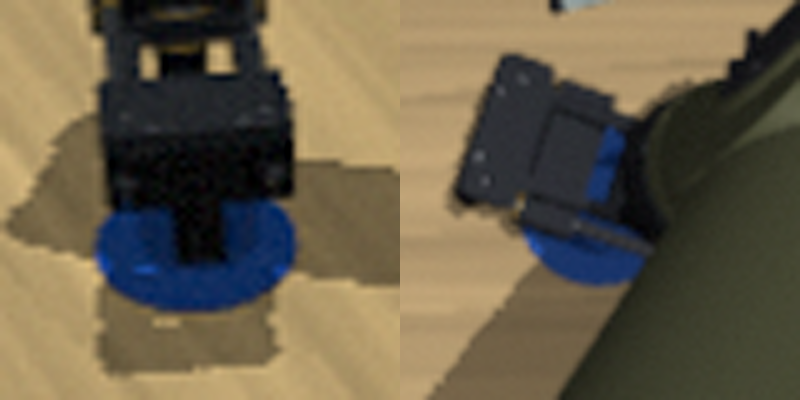

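The front finger is at crop x≈200 and the blue coaster spans 97–297, so the cup is centred. I lower 3 mm, release and rise.

Request:
send_rows --rows '[{"x":0,"y":0,"z":-2,"roll":0,"hand":40},{"x":0,"y":0,"z":-1,"roll":0,"hand":40},{"x":0,"y":0,"z":0,"roll":0,"hand":40},{"x":0,"y":0,"z":0,"roll":0,"hand":65},{"x":0,"y":0,"z":0,"roll":0,"hand":87},{"x":0,"y":0,"z":0,"roll":0,"hand":87},{"x":0,"y":0,"z":0,"roll":0,"hand":87},{"x":0,"y":0,"z":0,"roll":0,"hand":87},{"x":0,"y":0,"z":15,"roll":0,"hand":87},{"x":0,"y":0,"z":35,"roll":0,"hand":87}]'

```text
time: 23.75
position: [0.47, -0.2674, 0.1353]
tool_rot: [-0.538, -3.09, -0.0]
ft_force: [1.2, -0.2, 0.0]
grip_width: 0.995
grip_force: 0.0
```

Request:
send_rows --rows '[{"x":0,"y":0,"z":40,"roll":0,"hand":87},{"x":0,"y":0,"z":40,"roll":0,"hand":87},{"x":0,"y":-35,"z":10,"roll":0,"hand":87},{"x":0,"y":-35,"z":0,"roll":0,"hand":87},{"x":0,"y":-35,"z":0,"roll":0,"hand":87},{"x":0,"y":-35,"z":0,"roll":0,"hand":87},{"x":0,"y":-35,"z":0,"roll":0,"hand":87},{"x":0,"y":0,"z":0,"roll":0,"hand":87},{"x":0,"y":0,"z":0,"roll":0,"hand":87}]'

```text
time: 24.65
position: [0.4709, -0.4442, 0.227]
tool_rot: [-0.543, -3.094, 0.001]
ft_force: [0.7, 0.6, -0.3]
grip_width: 0.999
grip_force: 0.0
```

Run:
```python
from h import *
s=get_state();print(s["position"],s["time"],s["ft_force"])
a=get_image("scene");b=get_image("top")
cv2.imwrite("pics/c10.png",cv2.resize(b[110:310,190:450],(780,600),interpolation=cv2.INTER_CUBIC))
A=[a[230:290,235:310],a[100:160,250:325],a[230:290,355:430]]
cv2.imwrite("pics/c11.png",np.hstack([cv2.resize(x,None,fx=3.5,fy=7,interpolation=cv2.INTER_CUBIC) for x in A]))
```

```text
[ 0.47089694 -0.44424139  0.22698149] 24.65 [ 0.67660953  0.59371086 -0.28713295]
```

View pics/c10.png

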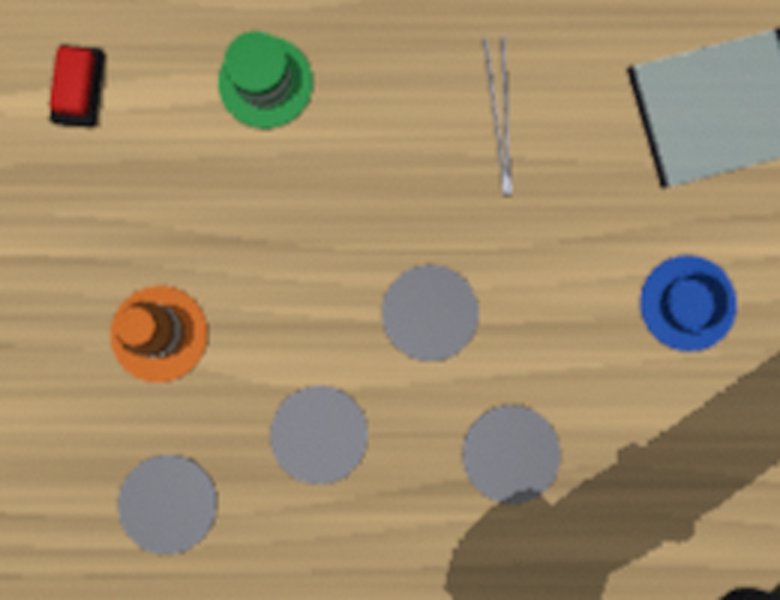

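View pics/c11.png

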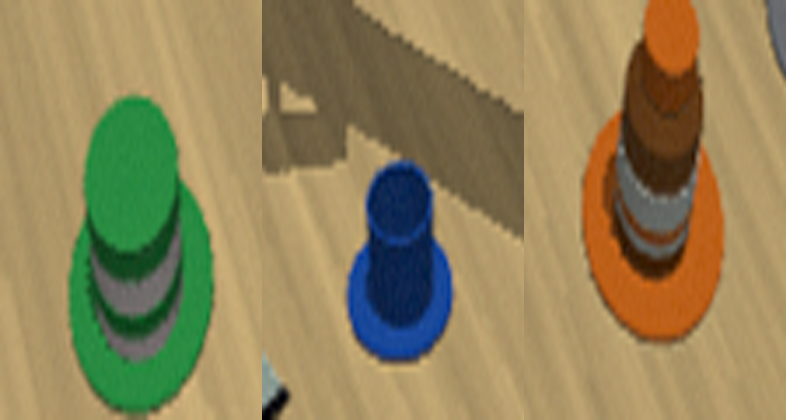

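Run:
```python
from h import *
C={"jar":((265.5,81.5),(256,62),.066,(141,292-0),(133,174),0),"bottle":((160,333.5),(136.5,325),.099,0,0,0),"cup":((688.5,303),(693,303),.050,0,0,0)}
for k,(c,o,z,*_) in C.items():
    f=lambda q:(190+q[0]/3-.33,110+q[1]/3-.33)
    print(k,"top",((px("top",*f(o),z)-px("top",*f(c),.004))[:2]*1000).round(1))
S={"jar":((235,230),(141,292),(133,174),.066),"cup":((250,100),(400-262.5,288),(400-262.5,203),.05),"bottle":((355,230),(653-525,222),(671-525,30),.099)}
for k,(b,c,o,z) in S.items():
    f=lambda q:(b[0]+q[0]/3.5-.4,b[1]+q[1]/7-.4)
    print(k,"scene",((px("scene",*f(o),z)-px("scene",*f(c),.004))[:2]*1000).round(1))
```

```text
jar top [0.1 1.2]
bottle top [ 2.1 -0.3]
cup top [-3.7  8.2]
jar scene [-0.4  0.3]
cup scene [-1.1  4. ]
bottle scene [ 0.7 -2.1]
```

The jar and bottle are within about 2 mm. The blue-on-blue cup reading is unclear, so I check it with concentric outlines drawn over both views.

Run:
```python
from h import *
t=np.linspace(0,2*np.pi,100)
out=[]
for n,(u0,v0),(cu,cv_) in (("top",(400,190),(419.3,210.8)),("scene",(268,118),(0,0))):
    i=get_image(n)[v0:v0+42,u0:u0+42];k=400/42
    big=cv2.resize(i,(400,400),interpolation=cv2.INTER_CUBIC)
    big=cv2.convertScaleAbs(big,alpha=1.6,beta=25)
    m=px("top",419.3,210.8,.004) if n=="top" else px("scene",288.9,140.6,.004)
    # coaster centre by fitting mask of blue's outline in the lower part is left to the eye
    pl=big.copy()
    for r,z,c in((.045,.004,(0,255,255)),(.028,.050,(255,255,255)),(.026,.004,(0,0,255))):
        P=np.array([uv(n,(m[0]+r*np.cos(a),m[1]+r*np.sin(a),z)) for a in t])
        P=((P-[u0,v0]+.5)*k).round().astype(np.int32)
        cv2.polylines(pl,[P],True,c,1)
    print(n,m.round(4)); out.append(np.hstack([pl,big]))
cv2.imwrite("pics/c12.png",cv2.resize(np.vstack(out),(600,600),interpolation=cv2.INTER_AREA))
```

```text
top [ 0.4723 -0.2682  0.004 ]
scene [ 0.4713 -0.2679  0.004 ]
```

View pics/c12.png

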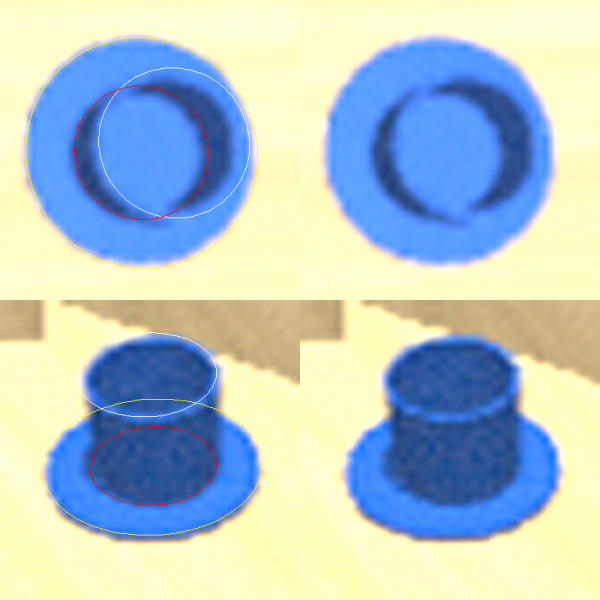

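With the outlines concentric on the coaster, the cup's base and rim match within about 2–3 mm in both views. Everything stands upright, the grey coaster is free and the bystanders look unmoved, so I hand in.

```bash
python3 -c "
from bench import *
print(close_job())"
```

```text
the job is handed in; nothing more can be done
None
```

The job is handed in: bottle on orange, jar on green and cup on blue, all upright and within about 3 mm of centre; the cup was released on the far grey coaster on the way, that coaster is empty again, and the tweezer, divider and magnet were left alone.

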